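# Sweep the metal offcuts off the goldsmith's block into the scrap tray

## Task

With the fingers closed, sweep the three small flat metal offcuts (square plate, short tube, little bar) across the wooden work block and off its open end into the plain scrap tray, the one without partitions. Only push them: do not pinch, press hard on, lift or carry them. Leave the ring cone and the punch standing where they are on the block, and the finished rings and everything else on the bench undisturbed.

Things in the scene. Friction and masses are not known exactly. Their poses are not given: they have to be found in the camera images.
- block: fixed wooden work block, 236 (its x) by 260 mm (its y), flat top 40 mm above the bench. Rims 8 mm wide stand 6 mm above the top along both x edges; the y ends (y = +-130 mm) are open and overhang the foot by 12 mm, a tray tucked under each. Origin: centre of underside, at bench height. Offcuts lie in three lanes along y, about 78 mm apart in x, any offcut in any lane; place and yaw vary.
- scrap_tray: plain grey tray WITHOUT partitions, empty, fixed under one open y end of the block (which end varies; same yaw): 220 (x) by 110 (y) by 26 mm high, walls and floor 4 mm. Its rim is 14 mm below the block's top and its near 10 mm lie under the overhang, so what goes off that end drops in. Origin: centre of its underside, 175 mm from the block's along the block's y.
- ring_tray: grey tray of the same size, fixed in the same way at the block's other end, but with two partitions across x and one across y (six pockets) and two finished rings in it. Not for scrap. Origin: centre of its underside, 175 mm from the block's.
- plate: square plate offcut 26 x 26 mm, about 55 g, loose, silver-coloured bright metal, 10 mm high, lying flat on the block at the start. Origin: centre of its underside; z up. 
- tube: short tube offcut, a plain ring of 28 mm outside and 20 mm inside diameter, about 30 g, loose, silver-coloured bright metal, 10 mm high, lying flat on the block at the start. Origin: centre of its underside; z up. 
- bar: bar offcut 34 mm long (its x) by 12 mm wide (its y), about 35 g, loose, silver-coloured bright metal, 10 mm high, lying flat on the block at the start. Origin: centre of its underside; z up. 
- cone: small wooden ring cone with a ring on it, 21 mm across at most, 55 mm high, 80 g, standing loose on the block between the lanes, to stay standing where it is. Origin: centre of its foot.
- punch: dark steel doming punch, 16 mm diameter, 58 mm high, 90 g, standing loose on the block between two lanes, to stay standing where it is. Origin: centre of its foot.
- ring_a: finished brass ring, 21 mm outside diameter, 5 mm high, lying in a pocket of the partitioned tray; to be left alone. Origin: centre of its underside.
- ring_b: a second finished ring just like ring_a, in another pocket; to be left alone.
- hammer: hammer, 240 mm long, lying on the bench to the right of the block (-y); to be left alone. Origin: underside, about the middle of its length.
- tin: flat white tin, 90 x 130 x 25 mm, on the bench to the left of the block (+y); to be left alone. Origin: centre of its underside.
- jar: glass jar with a lid, 64 mm diameter, 70 mm high, on the bench to the left of the block (+y); to be left alone. Origin: centre of its underside.

How it is judged (in metres and radians):
At the end, for the whole second after the job is handed in: All three offcuts lie at rest inside the plain scrap tray (within its walls, undersides less than 30 mm above the bench); the cone and punch stand upright (within 0.15 rad) within 15 mm of where they were; rings, hammer, tin and jar are within 25 mm of where they were (x of plate in the frame of scrap_tray between -0.108 and 0.108 m and y of plate in the frame of scrap_tray between -0.053 and 0.053 m and height (world z) of each of plate, tube, bar below 0.03 m and linear speed of each of plate, tube, bar below 0.1 m/s and x of tube in the frame of scrap_tray between -0.108 and 0.108 m and y of tube in the frame of scrap_tray between -0.053 and 0.053 m and x of bar in the frame of scrap_tray between -0.108 and 0.108 m and y of bar in the frame of scrap_tray between -0.053 and 0.053 m and distance of each of cone, punch from where it was at the start of the episode below 0.015 m and angle between each of cone, punch's own z axis and vertical below 0.15 rad and distance of each of ring_a, ring_b, hammer, tin, jar from where it was at the start of the episode below 0.025 m); the robot touches nothing.
It fails at once if an offcut is lifted or carried (its origin rises more than 18 mm above the block's top) (height (world z) of any of plate, tube, bar above 0.058 m).
It fails at once if an offcut is pinched or pressed hard (over 30 N between it and the fingers) (contact force between the fingers and plate above 30 N or contact force between the fingers and tube above 30 N or contact force between the fingers and bar above 30 N).
It fails at once if the cone or the punch is shifted more than 15 mm or tipped over (distance of any of cone, punch from where it was at the start of the episode above 0.015 m or angle between any of cone, punch's own z axis and vertical above 0.35 rad).
It fails at once if a finished ring, the hammer, the tin or the jar is moved more than 25 mm (distance of any of ring_a, ring_b, hammer, tin, jar from where it was at the start of the episode above 0.025 m).
It also fails if it takes over 58 s, if anything falls off the work surface, if the arm or the gripper's body presses on something with over 40 N, if the wrist force passes 120 N, or if a joint passes its speed limit or range.

## Robot

A 6-joint arm with a two-finger parallel gripper is mounted at the origin on the work surface. World frame = base frame: x ahead of the robot, y to its left, z up, the work surface at z = 0. Lengths are in mm, angles in rad, forces in N, time in s.
With the tool pointing down it reaches from about 275 to 1000 mm from the base axis. Payload 8.4 kg.
Tool frame: the origin (TCP) lies midway between the tips of the shut fingers; the grasp point (between the pads) lies 19 mm behind it; z points along the fingers, y is the line along which they close (so a half turn about z gives the same grasp; the last joint's range is limited). The gripper opens to 85 mm and grips with 20 to 120 N. Pads are 22 mm wide; open, the fingers measure 114 mm over their backs; the gripper's body (76 mm by 85 mm) begins 54 mm behind the grasp point. The pads swing forward as they close: fully open they stand 13 mm farther back than shut.
Start: joints at [-1.284, 0.353, 1.633, -0, 1.155, -0.002], TCP at [178, -599.119, 231.281] pointing down, gripper open.
Joint ranges: [-2.63, 2.63], [-0.92, 2.1], [0.06, 2.66], [-1.3, 4.44], [0, 2.69], [-3.02, 3.02]. Speed limits (rad/s): [2.22, 2.22, 2.79, 3.14, 3.14, 3.14].

## Interface

Orientations are given as [roll, pitch, yaw] about the fixed x, y, z axes, in that order (R = Rz(yaw) Ry(pitch) Rx(roll)).
In Python, from rig import monitor, imaging, r gives the robot as it stands.
- The arm moves only by the tool drive_tool, never from a script. Its argument "plan" is a list of rows, each an object of numbers: "x", "y", "z": the shift along the tool's x, y, z in units of 50 mm (1.0 is 50 mm); "ax", "ay", "az": the turn, a rotation vector about the tool's x, y, z in units of 6 degrees (1.0 is 6 degrees); "hand": the finger opening in mm, from 0 to 85.4. In form: [{"x": .., "y": .., "z": .., "ax": .., "ay": .., "az": .., "hand": ..}, ...]. A call has 1 to 8 rows; each row is the pose to reach, as a shift and turn from the pose commanded when the call began, along the tool's axes at that moment; what a row does not reach only later rows make up. A row lasts 1/10 s, in which the tool goes at most 50 mm and 8.59 degrees, less where a joint would pass 70% of its speed; a pose out of reach is approached as far as the arm can. A call with a gripper value outside its range is refused whole. The fingers move at their own pace and stop on an object; "grip_force" is the grip in N (left out, the last holds). Time passes only in rows, so rows that repeat a pose let the fingers close. It gives the time, the measured TCP pose, the force, the opening and the grip force at its end, in the units of the state.
- monitor.sense(): the state, without advancing time (a new reading comes with each control period).
- imaging.grab_frame(name): name is "side" or "top" or "wrist"; returns the picture (384x512x3 uint8, red, green, blue); there is no depth.
- imaging.camera_info(name): a dict with "mtx" (3x3 intrinsics, pixels), "R" (3x3) and "t" (3): a world point X has camera coordinates R X + t. Camera axes: x right, y down, z forward; pixel columns grow to the right and rows downward; lengths in mm; the calibration is good to about 2 mm. A picture is of the moment at which its call begins: read the wrist's pose just before it. camera_info takes no time and is no camera call; for the wrist camera it gives the pose at the moment of the call.
- r.sign_off(): hands the job in; it is judged then, once.
The state is a dict: "clock": time; "qpos": joint angles; "qvel": joint speeds; "joint_efforts": joint torques, N m; "eef_pos": TCP position; "tcp_rot": TCP orientation; "contact_force": force on the tool from outside, world axes, zero at the start; "wrist_torque": the same for the moment, N m; "opening": opening from 0.0 (shut) to 1.0 (fully open); "grasp_force": force on a finger pad.
Only numpy, scipy, OpenCV 4.12 (cv2) and the standard library are available. Lean on these libraries where they do the work, as an engineer would, in place of code of your own. Each camera call takes 0.05 s, during which the arm holds its last target. There are 200 camera calls.

## Working session

There is one attempt and no reset: what is moved stays moved. The work goes in short steps, Python scripts to look and compute and a tool call to move; the robot and the scene stay as the last step left them, time stands still between calls to the robot, and variables do not carry over. Pictures are saved under pics/ and viewed, at most 11 in all, crops included, and the job is handed in when it is done.

Besides the shell and the picture viewer there is one more tool, called after "Request:" in YAML: its name, and indented under it one key for each argument. drive_tool: Moves the arm, as the interface text tells. Its arguments: {"type":"object","properties":{"plan":{"type":"array","items":{"type":"object","properties":{"x":{"type":"number"},"y":{"type":"number"},"z":{"type":"number"},"ax":{"type":"number"},"ay":{"type":"number"},"az":{"type":"number"},"hand":{"type":"number"}}}},"grip_force":{"type":"number"}},"required":["plan"]}

```bash
mkdir -p pics; ls
python3 - <<'E'
from rig import monitor, imaging, r
import cv2
s=monitor.sense(); print(s)
for n in("top","side"):
    im=imaging.grab_frame(n); cv2.imwrite(f"pics/{n}0.png",im[:,:,::-1])
    print(imaging.camera_info(n))
E
```

```text
pics
{'clock': 0.0, 'qpos': array([-1.28442906e+00,  3.53679786e-01,  1.63415317e+00,  1.83187462e-05,
        1.15522789e+00, -2.41679028e-03]), 'qvel': array([-0.00083155, -0.00034123,  0.00132783,  0.0007489 , -0.00172188,
       -0.0001764 ]), 'joint_efforts': array([ 7.90316280e-04, -6.05234957e+01, -3.42065299e+01,  7.03938582e-06,
        9.42388811e-03,  3.99236868e-06]), 'eef_pos': array([ 177.8462467 , -598.64187482,  230.53379399]), 'tcp_rot': array([-3.14012450e+00, -2.02969695e-05,  2.88776635e-01]), 'contact_force': array([ 0.06294088, -0.06082283,  0.85654346]), 'wrist_torque': array([-0.05452609,  0.04171819,  0.05043912]), 'grasp_force': 0.0, 'opening': 1.0003452657184457}
{'mtx': array([[466.82917932,   0.        , 253.47664   ],
       [  0.        , 466.82917932, 195.60646979],
       [  0.        ,   0.        ,   1.        ]]), 'R': array([[ 0.02486773, -0.99967783, -0.00508283],
       [-0.99358203, -0.02415423, -0.11050481],
       [ 0.11034644,  0.00779821, -0.99386259]]), 't': array([   5.19458966,  512.06083607, 1558.31594834])}
{'mtx': array([[402.03632711,   0.        , 255.1432442 ],
       [  0.        , 402.03632711, 188.69101373],
       [  0.        ,   0.        ,   1.        ]]), 'R': array([[-0.97086184, -0.23944408,  0.0096859 ],
       [-0.16435427,  0.63589555, -0.75407196],
       [ 0.17439884, -0.73369161, -0.65672038]]), 't': array([ 516.86152697,  119.64114283, 1166.44960818])}
```

Run:
```python
import cv2
im=cv2.imread("pics/top0.png"); cv2.imwrite("pics/top0b.png",cv2.resize(im[100:300,130:390],None,fx=3,fy=3,interpolation=cv2.INTER_CUBIC))
```

```text
(no output)
```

View pics/top0.png

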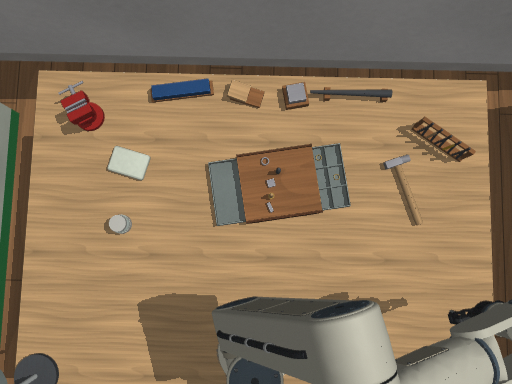

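View pics/top0b.png

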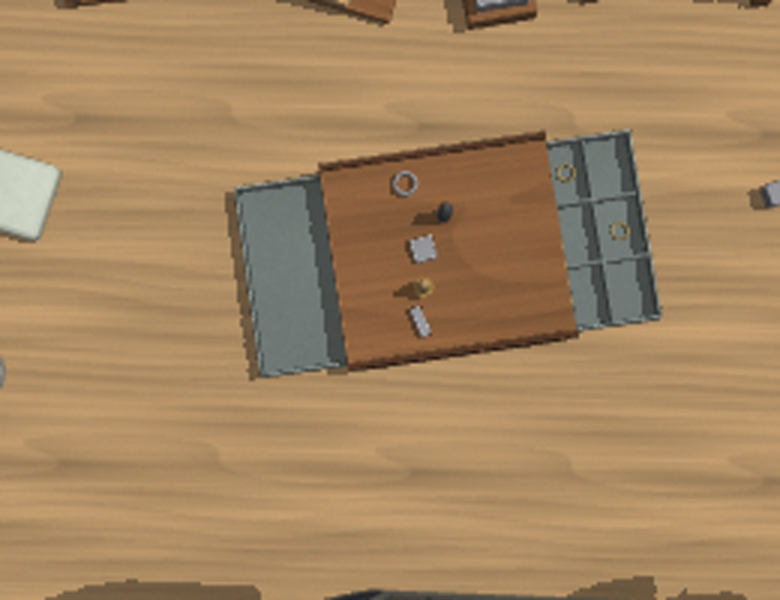

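The top view shows the plain tray on the left (+y). In the crop, the tube is at (404,183), the plate at (423,248), the bar at (420,321), the punch foot near (443,217) and the cone near (424,289). The block corners are (320,168), (545,135), (577,333) and (348,368).

```bash
cat > h.py <<'E'
import numpy as np, cv2
from rig import monitor, imaging, r
def ray(ci,uv,z):
    R,t=ci["R"],ci["t"]; c=-R.T@t
    d=R.T@np.linalg.solve(ci["mtx"],[uv[0],uv[1],1.]); return c+d*(z-c[2])/d[2]
E
python3 - <<'E'
from h import *
ci=imaging.camera_info("top")
for n,u,v,z in [("TL",320,165,46),("TR",545,132,46),("BR",577,335,46),("BL",348,370,46),("tube",404,183,50),("plate",423,248,50),("bar",420,321,50),("punchtop",445,211,98),("conetop",424,285,95)]:
    print(n,ray(ci,(130+(u-1)/3,100+(v-1)/3),z).round(1))
E
```

```text
TL [648.2  79.3  46. ]
TR [ 692.3 -174.6   46. ]
BR [ 462.5 -212.9   46. ]
BL [417.2  41.4  46. ]
tube [629.1 -16.1  50. ]
plate [555.7 -39.1  50. ]
bar [473.5 -37.4  50. ]
punchtop [590.2 -60.8  98. ]
conetop [508.8 -39.7  95. ]
```

Request:
drive_tool:
  plan:
    - {"x": 9.3,"y": -6,"z": -0.8,"az": 1.16,"hand": 0}
    - {"x": 9.3,"y": -6,"z": -0.8,"az": 1.16,"hand": 0}
    - {"x": 9.3,"y": -6,"z": -0.8,"az": 1.16,"hand": 0}
    - {"x": 9.3,"y": -6,"z": -0.8,"az": 1.16,"hand": 0}
    - {"x": 9.3,"y": -6,"z": -0.8,"az": 1.16,"hand": 0}
    - {"x": 9.3,"y": -6,"z": -0.8,"az": 1.16,"hand": 0}
    - {"x": 9.3,"y": -6,"z": -0.8,"az": 1.16,"hand": 0}
    - {"x": 9.3,"y": -6,"z": -0.8,"az": 1.16,"hand": 0}
  grip_force: 20

```text
invalid input
```

Request:
drive_tool:
  plan:
    - {"x": 0.8,"y": -0.5,"z": -0.1,"ax": 0,"ay": 0,"az": 0.2,"hand": 0}
    - {"x": 1.6,"y": -1,"z": -0.2,"ax": 0,"ay": 0,"az": 0.4,"hand": 0}
    - {"x": 2.4,"y": -1.5,"z": -0.3,"ax": 0,"ay": 0,"az": 0.6,"hand": 0}
    - {"x": 3.2,"y": -2,"z": -0.4,"ax": 0,"ay": 0,"az": 0.8,"hand": 0}
    - {"x": 4,"y": -2.5,"z": -0.5,"ax": 0,"ay": 0,"az": 1,"hand": 0}
    - {"x": 4.8,"y": -3,"z": -0.6,"ax": 0,"ay": 0,"az": 1.16,"hand": 0}
    - {"x": 5.6,"y": -3.5,"z": -0.7,"ax": 0,"ay": 0,"az": 1.16,"hand": 0}
    - {"x": 6.2,"y": -4,"z": -0.8,"ax": 0,"ay": 0,"az": 1.16,"hand": 0}
  grip_force: 25

```text
clock: 0.9
eef_pos: [419.6, -317.2, 271.3]
tcp_rot: [-3.141, -0.0, 0.168]
contact_force: [0.8, -0.6, -0.4]
opening: 0.002
grasp_force: 0.0
```

Request:
drive_tool:
  plan:
    - {"x": 0.7,"y": -0.6,"hand": 0}
    - {"x": 1.4,"y": -1.2,"hand": 0}
    - {"x": 2.1,"y": -1.7,"hand": 0}
    - {"x": 2.8,"y": -2.3,"hand": 0}
    - {"x": 2.8,"y": -2.3,"hand": 0}
    - {"x": 2.8,"y": -2.3,"hand": 0}

```text
invalid input
```

Run:
```python
from h import *
ci=imaging.camera_info("wrist"); im=imaging.grab_frame("wrist"); print(ci,monitor.sense()["eef_pos"])
cv2.imwrite("pics/w1.png",im[:,:,::-1])
import pickle; pickle.dump(ci,open("w1.pkl","wb"))
```

```text
{'mtx': array([[310.35332689,   0.        , 257.22793796],
       [  0.        , 310.35332689, 191.78448988],
       [  0.        ,   0.        ,   1.        ]]), 'R': array([[ 1.66752835e-01, -9.85998544e-01, -6.02646261e-04],
       [-9.48340396e-01, -1.60551304e-01,  2.73630722e-01],
       [-2.69896249e-01, -4.50571848e-02, -9.61834635e-01]]), 't': array([-382.2834094 ,  300.43018843,  517.06410227])} [ 421.91594348 -313.57778489  272.07053983]
```

View pics/w1.png

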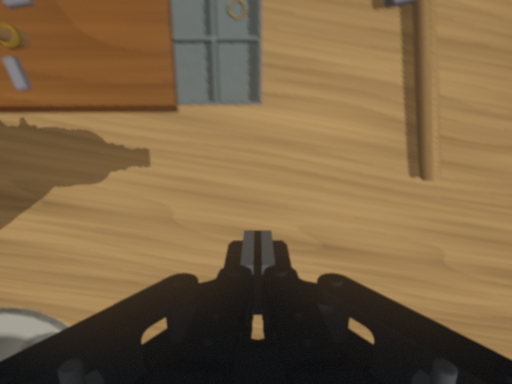

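The wrist view shows the block at upper left, the ring tray beside it and the shut fingers at the bottom. I need to move left, toward the block.

Request:
drive_tool:
  plan:
    - {"x": 0.2,"y": -0.8,"z": 0,"ax": 0,"ay": 0,"az": 0,"hand": 0}
    - {"x": 0.3,"y": -1.6,"z": 0,"ax": 0,"ay": 0,"az": 0,"hand": 0}
    - {"x": 0.4,"y": -2.4,"z": 0,"ax": 0,"ay": 0,"az": 0,"hand": 0}
    - {"x": 0.6,"y": -3.2,"z": 0,"ax": 0,"ay": 0,"az": 0,"hand": 0}
    - {"x": 0.8,"y": -4,"z": 0,"ax": 0,"ay": 0,"az": 0,"hand": 0}
    - {"x": 0.8,"y": -4.4,"z": 0,"ax": 0,"ay": 0,"az": 0,"hand": 0}
    - {"x": 0.8,"y": -4.4,"z": 0,"ax": 0,"ay": 0,"az": 0,"hand": 0}

```text
clock: 1.65
eef_pos: [420.4, -93.5, 271.1]
tcp_rot: [-3.141, 0.001, 0.17]
contact_force: [0.2, 0.3, 0.0]
opening: -0.003
grasp_force: 0.0
```

Run:
```python
from h import *
ci=imaging.camera_info("wrist"); im=imaging.grab_frame("wrist"); s=monitor.sense();print(-ci["R"].T@ci["t"],s["eef_pos"],s["tcp_rot"])
cv2.imwrite("pics/w2.png",im[:,:,::-1])
import pickle; pickle.dump(ci,open("w2.pkl","wb"))
```

```text
[489.0824367  -81.57116397 414.59541822] [420.80146275 -94.80227512 271.21678802] [3.14146927e+00 1.97215142e-04 1.69882952e-01]
```

View pics/w2.png

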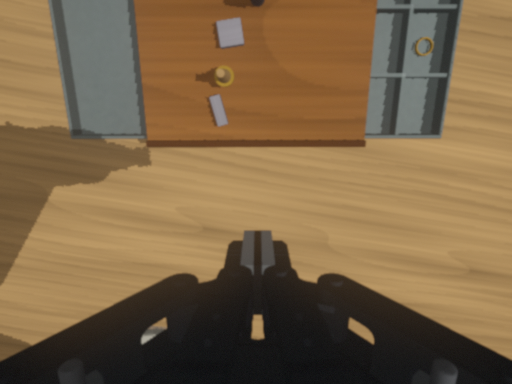

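The bar is at (218,110), the plate at (230,33), the cone at (224,76) and the near rim ends at (148,146) and (364,146). I'll measure these, then step forward to see the tube and punch.

```bash
cat >> h.py <<'E'
c0=np.array([555,-66.7]); yaw=0.168
def blk(p): 
    d=np.asarray(p[:2])-c0; return np.array([np.cos(yaw)*d[0]+np.sin(yaw)*d[1],-np.sin(yaw)*d[0]+np.cos(yaw)*d[1]])
def silver(im,ci):
    hsv=cv2.cvtColor(im,cv2.COLOR_RGB2HSV); m=((hsv[...,1]<50)&(hsv[...,2]>110)).astype(np.uint8)
    for c in cv2.findContours(m,cv2.RETR_EXTERNAL,cv2.CHAIN_APPROX_NONE)[0]:
        if cv2.contourArea(c)<80: continue
        uv=c[:,0]; P=np.array([blk(ray(ci,q,50)) for q in uv],np.float32)
        b=cv2.minAreaRect(P)
        if max(b[1])<45 and abs(b[0][0])<120 and abs(b[0][1])<190: print("px",uv.mean(0).round(),"block xy",np.round(b[0],1),"size",np.round(b[1],1),round(b[2],1))
E
python3 - <<'E'
from h import *; import pickle
ci=pickle.load(open("w2.pkl","rb")); im=cv2.imread("pics/w2.png")[:,:,::-1].copy()
silver(im,ci)
for n,uv,z in [("rimL",(148,146),40),("rimR",(364,146),40),("rimLtop",(148,141),46),("rimRtop",(365,141),46),("conetop",(224,74),90),("conefoot",(223,80),40)]:
    p=ray(ci,uv,z); print(n,p.round(1),blk(p).round(1))
E
```

```text
px [218. 110.] block xy [-75.   41.2] size [33.6 12.6] 15.0
px [230.  32.] block xy [ 5.2 26.3] size [25.7 26.1] 9.0
rimL [417.9  40.2  40. ] [-117.3  128.3]
rimR [ 461.9 -216.2   40. ] [-116.8 -131.9]
rimLtop [424.9  38.7  46. ] [-110.6  125.6]
rimRtop [ 468.3 -213.7   46. ] [-110.1 -130.4]
conetop [510.7 -44.4  90. ] [-40.   29.4]
conefoot [507.5 -38.5  40. ] [-42.1  35.8]
```

Request:
drive_tool:
  plan:
    - {"x": 0.6,"y": 0,"z": 0,"ax": 0,"ay": 0,"az": 0,"hand": 0}
    - {"x": 1.2,"y": 0,"z": 0,"ax": 0,"ay": 0,"az": 0,"hand": 0}
    - {"x": 1.8,"y": 0,"z": 0,"ax": 0,"ay": 0,"az": 0,"hand": 0}
    - {"x": 2.0,"y": 0,"z": 0,"ax": 0,"ay": 0,"az": 0,"hand": 0}
    - {"x": 2.0,"y": 0,"z": 0,"ax": 0,"ay": 0,"az": 0,"hand": 0}

```text
clock: 2.2
eef_pos: [520.2, -79.7, 270.7]
tcp_rot: [-3.142, 0.001, 0.167]
contact_force: [-1.3, -0.0, -1.3]
opening: -0.002
grasp_force: 0.0
```

Run:
```python
from h import *
ci=imaging.camera_info("wrist"); im=imaging.grab_frame("wrist"); s=monitor.sense();print(-ci["R"].T@ci["t"],s["eef_pos"],s["tcp_rot"])
cv2.imwrite("pics/w3.png",im[:,:,::-1]); silver(im,ci)
import pickle; pickle.dump(ci,open("w3.pkl","wb"))
```

```text
[588.99665517 -67.95131428 414.1550698 ] [519.03939272 -79.70176674 270.65809814] [-3.14137494e+00  1.69269749e-03  1.66849431e-01]
px [218. 195.] block xy [-74.8  41.7] size [34.4 13. ] 16.1
px [229. 128.] block xy [ 5.1 26.6] size [25.8 26.4] 8.7
px [376.  68.] block xy [  70.1 -136.9] size [12.6 11.4] 49.7
px [218.  57.] block xy [81.3 35.3] size [27.2 26.1] 89.9
px [377.  50.] block xy [  88.3 -136.5] size [21.3 18.3] 3.5
```

View pics/w3.png

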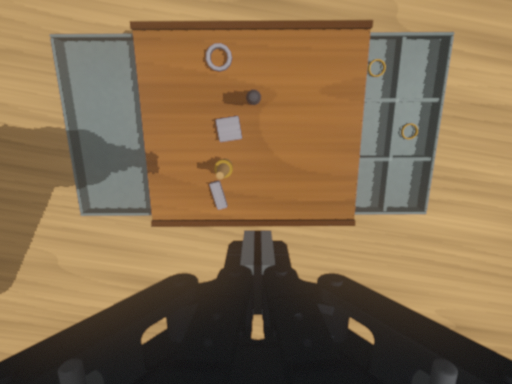

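The block, plate (5,26), tube (81,35), bar (-75,41, about 15° off the lane's cross direction), cone (-41,32) and punch (36,0) agree across the views; these are block coordinates. I'll do the plate first, lowering behind it.

Request:
drive_tool:
  plan:
    - {"x": 0.85,"y": 0.16,"z": 0.3,"ax": 0,"ay": 0,"az": 0,"hand": 0}
    - {"x": 0.85,"y": 0.16,"z": 1,"ax": 0,"ay": 0,"az": 0,"hand": 0}
    - {"x": 0.85,"y": 0.16,"z": 1.8,"ax": 0,"ay": 0,"az": 0,"hand": 0}
    - {"x": 0.85,"y": 0.16,"z": 2.6,"ax": 0,"ay": 0,"az": 0,"hand": 0}
    - {"x": 0.85,"y": 0.16,"z": 3.3,"ax": 0,"ay": 0,"az": 0,"hand": 0}
    - {"x": 0.85,"y": 0.16,"z": 3.9,"ax": 0,"ay": 0,"az": 0,"hand": 0}
    - {"x": 0.85,"y": 0.16,"z": 4.1,"ax": 0,"ay": 0,"az": 0,"hand": 0}
    - {"x": 0.85,"y": 0.16,"z": 4.1,"ax": 0,"ay": 0,"az": 0,"hand": 0}

```text
clock: 3.05
eef_pos: [561.2, -80.0, 65.5]
tcp_rot: [-3.141, 0.003, 0.167]
contact_force: [-0.2, 0.0, 0.2]
opening: 0.004
grasp_force: 0.0
```

Run:
```python
from h import *
s=monitor.sense(); print(blk(s["eef_pos"]),s["eef_pos"],s["tcp_rot"]); im=imaging.grab_frame("wrist"); cv2.imwrite("pics/w4.png",im[:,:,::-1])
```

```text
[  3.83937016 -14.19016049] [561.15806498 -80.04839518  65.52814537] [-3.14078465e+00  2.82897481e-03  1.66803192e-01]
```

View pics/w4.png

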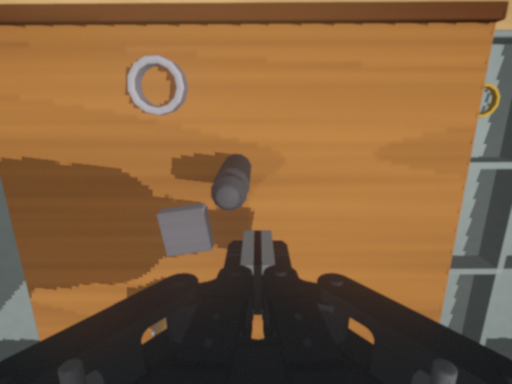

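The fingers stand behind the plate (at 186,230) in its lane, with the punch (235,180) to one side and clear.

Request:
drive_tool:
  plan:
    - {"x": 0.02,"y": 0,"z": 0.25,"ax": 0,"ay": 0,"az": 0,"hand": 0}
    - {"x": 0.02,"y": 0,"z": 0.43,"ax": 0,"ay": 0,"az": 0,"hand": 0}
    - {"x": 0.02,"y": -0.1,"z": 0.43,"ax": 0,"ay": 0,"az": 0,"hand": 0}
    - {"x": 0.02,"y": -0.2,"z": 0.43,"ax": 0,"ay": 0,"az": 0,"hand": 0}
    - {"x": 0.02,"y": -0.35,"z": 0.43,"ax": 0,"ay": 0,"az": 0,"hand": 0}
    - {"x": 0.02,"y": -0.5,"z": 0.43,"ax": 0,"ay": 0,"az": 0,"hand": 0}
    - {"x": 0.02,"y": -0.65,"z": 0.43,"ax": 0,"ay": 0,"az": 0,"hand": 0}
    - {"x": 0.02,"y": -0.8,"z": 0.43,"ax": 0,"ay": 0,"az": 0,"hand": 0}

```text
clock: 3.9
eef_pos: [557.2, -39.3, 45.0]
tcp_rot: [3.141, -0.0, 0.168]
contact_force: [0.9, -0.8, 0.6]
opening: 0.001
grasp_force: 0.3
```

Run:
```python
from h import *
s=monitor.sense(); print(blk(s["eef_pos"]),s["contact_force"]); ci=imaging.camera_info("wrist");im=imaging.grab_frame("wrist"); silver(im,ci); cv2.imwrite("pics/w5.png",im[:,:,::-1])
```

```text
[ 6.76497337 26.64374821] [ 0.85457058 -0.81576223  0.60723252]
px [214. 245.] block xy [ 8.3 46.3] size [26.1 27.3] 90.0
px [236.  89.] block xy [81.7 35.9] size [27.3 27.1] 90.0
px [ 9. 35.] block xy [103.4 127.6] size [7.9 2.6] 90.0
```

View pics/w5.png

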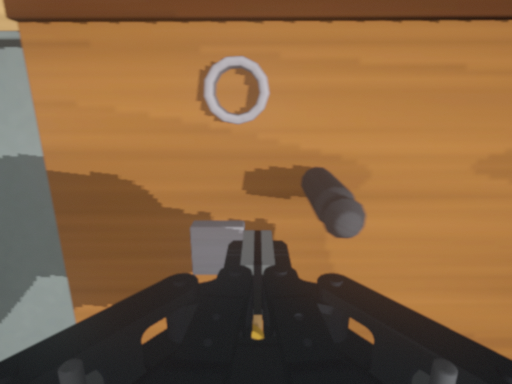

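The plate is square on the finger at (214,245), centred in its lane. I'll keep pushing.

Request:
drive_tool:
  plan:
    - {"x": 0,"y": -0.17,"z": 0,"ax": 0,"ay": 0,"az": 0,"hand": 0}
    - {"x": 0,"y": -0.34,"z": 0,"ax": 0,"ay": 0,"az": 0,"hand": 0}
    - {"x": 0,"y": -0.51,"z": 0,"ax": 0,"ay": 0,"az": 0,"hand": 0}
    - {"x": 0,"y": -0.68,"z": 0,"ax": 0,"ay": 0,"az": 0,"hand": 0}
    - {"x": 0,"y": -0.85,"z": 0,"ax": 0,"ay": 0,"az": 0,"hand": 0}
    - {"x": 0,"y": -1.02,"z": 0,"ax": 0,"ay": 0,"az": 0,"hand": 0}
    - {"x": 0,"y": -1.19,"z": 0,"ax": 0,"ay": 0,"az": 0,"hand": 0}
    - {"x": 0,"y": -1.36,"z": 0,"ax": 0,"ay": 0,"az": 0,"hand": 0}

```text
clock: 4.75
eef_pos: [545.7, 27.7, 44.8]
tcp_rot: [3.142, 0.0, 0.167]
contact_force: [0.4, -1.1, 0.4]
opening: -0.004
grasp_force: 0.3
```

Request:
drive_tool:
  plan:
    - {"x": 0,"y": -0.17,"z": 0,"ax": 0,"ay": 0,"az": 0,"hand": 0}
    - {"x": 0,"y": -0.34,"z": 0,"ax": 0,"ay": 0,"az": 0,"hand": 0}
    - {"x": 0,"y": -0.51,"z": 0,"ax": 0,"ay": 0,"az": 0,"hand": 0}
    - {"x": 0,"y": -0.68,"z": 0,"ax": 0,"ay": 0,"az": 0,"hand": 0}
    - {"x": 0,"y": -0.85,"z": 0,"ax": 0,"ay": 0,"az": 0,"hand": 0}
    - {"x": 0,"y": -1.0,"z": 0,"ax": 0,"ay": 0,"az": 0,"hand": 0}
    - {"x": 0,"y": -1.0,"z": 0,"ax": 0,"ay": 0,"az": 0,"hand": 0}

```text
clock: 5.45
eef_pos: [537.3, 77.2, 44.7]
tcp_rot: [-3.141, 0.0, 0.168]
contact_force: [-0.9, 0.1, -0.6]
opening: -0.003
grasp_force: 0.0
```

Request:
drive_tool:
  plan:
    - {"x": 0,"y": 0,"z": -0.7,"ax": 0,"ay": 0,"az": 0,"hand": 0}
    - {"x": 0,"y": 0,"z": -1.4,"ax": 0,"ay": 0,"az": 0,"hand": 0}
    - {"x": 0,"y": 0,"z": -2.0,"ax": 0,"ay": 0,"az": 0,"hand": 0}
    - {"x": 0,"y": 0,"z": -2.0,"ax": 0,"ay": 0,"az": 0,"hand": 0}

```text
clock: 5.85
eef_pos: [540.2, 76.4, 148.8]
tcp_rot: [3.141, -0.007, 0.167]
contact_force: [0.3, 0.1, -0.2]
opening: -0.002
grasp_force: 0.0
```

Run:
```python
from h import *
s=monitor.sense(); print(s["eef_pos"],blk(s["eef_pos"]),s["contact_force"]); ci=imaging.camera_info("wrist");im=imaging.grab_frame("wrist"); silver(im,ci); cv2.imwrite("pics/w6.png",im[:,:,::-1])
```

```text
[540.15606651  76.44106689 148.79235733] [  9.29979026 143.60787337] [ 0.26144103  0.09403555 -0.17461396]
px [373. 280.] block xy [-71.8  42.6] size [26.7 11.9] 15.1
px [402. 100.] block xy [81.7 35.5] size [27.  26.2] 6.2
```

View pics/w6.png

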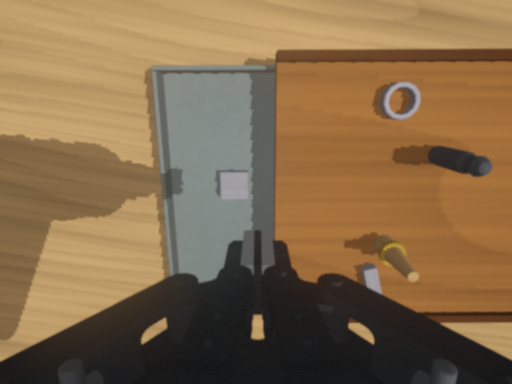

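The plate lies in the scrap tray at (234,185), and the cone and punch are standing. Tube next.

Request:
drive_tool:
  plan:
    - {"x": 0.5,"y": 0.7,"z": 0,"ax": 0,"ay": 0,"az": 0,"hand": 0}
    - {"x": 1.0,"y": 1.4,"z": 0,"ax": 0,"ay": 0,"az": 0,"hand": 0}
    - {"x": 1.44,"y": 2.1,"z": 0,"ax": 0,"ay": 0,"az": 0,"hand": 0}
    - {"x": 1.44,"y": 2.8,"z": 0,"ax": 0,"ay": 0,"az": 0,"hand": 0}
    - {"x": 1.44,"y": 2.95,"z": 0.5,"ax": 0,"ay": 0,"az": 0,"hand": 0}
    - {"x": 1.44,"y": 2.95,"z": 1.1,"ax": 0,"ay": 0,"az": 0,"hand": 0}
    - {"x": 1.44,"y": 2.95,"z": 1.6,"ax": 0,"ay": 0,"az": 0,"hand": 0}
    - {"x": 1.44,"y": 2.95,"z": 1.6,"ax": 0,"ay": 0,"az": 0,"hand": 0}

```text
clock: 6.7
eef_pos: [629.4, -57.2, 59.9]
tcp_rot: [-3.139, 0.008, 0.167]
contact_force: [-0.3, -0.6, -0.1]
opening: 0.003
grasp_force: 0.0
```

Run:
```python
from h import *
s=monitor.sense(); print(s["eef_pos"],blk(s["eef_pos"]),s["tcp_rot"]); ci=imaging.camera_info("wrist");im=imaging.grab_frame("wrist"); silver(im,ci)
```

```text
[629.39365878 -57.1951933   59.92767966] [74.93558911 -3.06843631] [-3.13946237  0.00803388  0.16682917]
px [507. 332.] block xy [  14.8 -151.2] size [32.6  5.1] 0.2
px [479. 294.] block xy [  33.4 -133. ] size [20.8 42.7] 88.2
px [484. 242.] block xy [  72.8 -125.1] size [19.4  4. ] 0.3
px [188. 223.] block xy [82.2 35.3] size [26.7 27.5] 89.7
px [497. 185.] block xy [ 104. -125.] size [15.3  4. ] 0.0
```

Request:
drive_tool:
  plan:
    - {"x": 0.06,"y": 0,"z": 0,"ax": 0,"ay": 0,"az": 0,"hand": 0}
    - {"x": 0.06,"y": 0,"z": 0.2,"ax": 0,"ay": 0,"az": 0,"hand": 0}
    - {"x": 0.06,"y": 0,"z": 0.32,"ax": 0,"ay": 0,"az": 0,"hand": 0}
    - {"x": 0.06,"y": 0,"z": 0.32,"ax": 0,"ay": 0,"az": 0,"hand": 0}

```text
clock: 7.15
eef_pos: [635.5, -56.5, 48.2]
tcp_rot: [-3.141, 0.001, 0.168]
contact_force: [-0.2, 0.1, 1.0]
opening: 0.004
grasp_force: 0.0
```

Run:
```python
from h import *
s=monitor.sense(); print(s["eef_pos"],blk(s["eef_pos"]),s["tcp_rot"])
```

```text
[635.53220131 -56.48920331  48.18396937] [81.10575727 -3.39881671] [-3.14133849e+00  8.96868921e-04  1.67527221e-01]
```

Request:
drive_tool:
  plan:
    - {"x": 0.02,"y": -0.1,"z": 0.06,"ax": 0,"ay": 0,"az": 0,"hand": 0}
    - {"x": 0.02,"y": -0.2,"z": 0.06,"ax": 0,"ay": 0,"az": 0,"hand": 0}
    - {"x": 0.02,"y": -0.3,"z": 0.06,"ax": 0,"ay": 0,"az": 0,"hand": 0}
    - {"x": 0.02,"y": -0.42,"z": 0.06,"ax": 0,"ay": 0,"az": 0,"hand": 0}
    - {"x": 0.02,"y": -0.54,"z": 0.06,"ax": 0,"ay": 0,"az": 0,"hand": 0}
    - {"x": 0.02,"y": -0.66,"z": 0.06,"ax": 0,"ay": 0,"az": 0,"hand": 0}
    - {"x": 0.02,"y": -0.78,"z": 0.06,"ax": 0,"ay": 0,"az": 0,"hand": 0}
    - {"x": 0.02,"y": -0.9,"z": 0.06,"ax": 0,"ay": 0,"az": 0,"hand": 0}

```text
clock: 7.95
eef_pos: [629.5, -11.6, 45.9]
tcp_rot: [3.142, -0.0, 0.167]
contact_force: [-0.6, -0.1, 1.1]
opening: 0.002
grasp_force: 0.2
```

Run:
```python
from h import *
s=monitor.sense(); print(s["eef_pos"],blk(s["eef_pos"]),s["tcp_rot"]); ci=imaging.camera_info("wrist");im=imaging.grab_frame("wrist"); silver(im,ci)
```

```text
[629.49549948 -11.57901307  45.88031097] [82.66351594 41.88849216] [ 3.14155064e+00 -1.50242750e-04  1.67467066e-01]
px [206. 249.] block xy [82.9 66.7] size [18.8 26.4] 63.2
```

Request:
drive_tool:
  plan:
    - {"x": 0,"y": -0.14,"z": 0,"ax": 0,"ay": 0,"az": 0,"hand": 0}
    - {"x": 0,"y": -0.28,"z": 0,"ax": 0,"ay": 0,"az": 0,"hand": 0}
    - {"x": 0,"y": -0.42,"z": 0,"ax": 0,"ay": 0,"az": 0,"hand": 0}
    - {"x": 0,"y": -0.56,"z": 0,"ax": 0,"ay": 0,"az": 0,"hand": 0}
    - {"x": 0,"y": -0.7,"z": 0,"ax": 0,"ay": 0,"az": 0,"hand": 0}
    - {"x": 0,"y": -0.84,"z": 0,"ax": 0,"ay": 0,"az": 0,"hand": 0}
    - {"x": 0,"y": -0.98,"z": 0,"ax": 0,"ay": 0,"az": 0,"hand": 0}
    - {"x": 0,"y": -1.12,"z": 0,"ax": 0,"ay": 0,"az": 0,"hand": 0}

```text
clock: 8.8
eef_pos: [620.1, 43.7, 45.8]
tcp_rot: [-3.142, -0.0, 0.167]
contact_force: [0.0, -1.0, -0.3]
opening: -0.002
grasp_force: 0.1
```

Request:
drive_tool:
  plan:
    - {"x": 0,"y": -0.15,"z": 0,"ax": 0,"ay": 0,"az": 0,"hand": 0}
    - {"x": 0,"y": -0.3,"z": 0,"ax": 0,"ay": 0,"az": 0,"hand": 0}
    - {"x": 0,"y": -0.45,"z": 0,"ax": 0,"ay": 0,"az": 0,"hand": 0}
    - {"x": 0,"y": -0.6,"z": 0,"ax": 0,"ay": 0,"az": 0,"hand": 0}
    - {"x": 0,"y": -0.75,"z": 0,"ax": 0,"ay": 0,"az": 0,"hand": 0}
    - {"x": 0,"y": -0.92,"z": 0,"ax": 0,"ay": 0,"az": 0,"hand": 0}
    - {"x": 0,"y": -0.92,"z": 0,"ax": 0,"ay": 0,"az": 0,"hand": 0}

```text
clock: 9.5
eef_pos: [612.3, 89.5, 45.8]
tcp_rot: [-3.141, 0.0, 0.168]
contact_force: [0.4, 0.0, -0.3]
opening: -0.003
grasp_force: 0.0
```

Request:
drive_tool:
  plan:
    - {"x": 0,"y": 0,"z": -0.7,"ax": 0,"ay": 0,"az": 0,"hand": 0}
    - {"x": 0,"y": 0,"z": -1.4,"ax": 0,"ay": 0,"az": 0,"hand": 0}
    - {"x": -0.6,"y": 0.3,"z": -2.0,"ax": 0,"ay": 0,"az": 0,"hand": 0}
    - {"x": -1.2,"y": 0.6,"z": -2.1,"ax": 0,"ay": 0,"az": 0,"hand": 0}
    - {"x": -1.8,"y": 0.9,"z": -2.1,"ax": 0,"ay": 0,"az": 0,"hand": 0}
    - {"x": -2.0,"y": 0.9,"z": -2.1,"ax": 0,"ay": 0,"az": 0,"hand": 0}
    - {"x": -2.0,"y": 0.9,"z": -2.1,"ax": 0,"ay": 0,"az": 0,"hand": 0}

```text
clock: 10.2
eef_pos: [520.4, 27.0, 150.9]
tcp_rot: [-3.141, 0.0, 0.166]
contact_force: [1.1, 0.7, 0.9]
opening: -0.005
grasp_force: 0.0
```

Run:
```python
from h import *
s=monitor.sense(); print(s["eef_pos"],blk(s["eef_pos"]),s["tcp_rot"]); ci=imaging.camera_info("wrist");im=imaging.grab_frame("wrist"); silver(im,ci); cv2.imwrite("pics/w7.png",im[:,:,::-1])
```

```text
[520.35283378  26.99269186 150.9259788 ] [-18.49294038  98.16698931] [-3.14146932e+00  3.95218266e-04  1.66174885e-01]
px [323. 253.] block xy [-74.7  41.7] size [34.2 12.1] 15.4
```

View pics/w7.png

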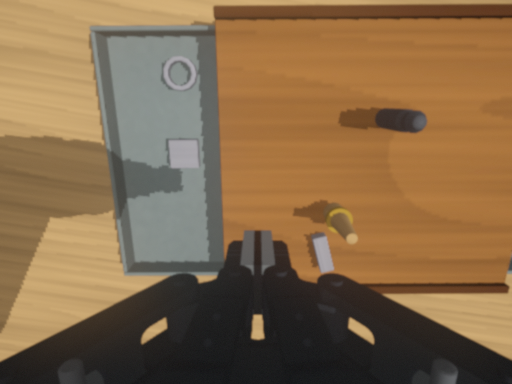

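The tube (180,73) and plate (183,153) are both in the scrap tray. Now the bar.

Request:
drive_tool:
  plan:
    - {"x": -0.4,"y": 0.6,"z": 0,"ax": 0,"ay": 0,"az": 0,"hand": 0}
    - {"x": -0.8,"y": 1.2,"z": 0,"ax": 0,"ay": 0,"az": 0,"hand": 0}
    - {"x": -1.15,"y": 1.86,"z": 0,"ax": 0,"ay": 0,"az": 0,"hand": 0}
    - {"x": -1.15,"y": 1.86,"z": 0.2,"ax": 0,"ay": 0,"az": 0,"hand": 0}
    - {"x": -1.15,"y": 1.86,"z": 0.8,"ax": 0,"ay": 0,"az": 0,"hand": 0}
    - {"x": -1.15,"y": 1.86,"z": 1.4,"ax": 0,"ay": 0,"az": 0,"hand": 0}
    - {"x": -1.15,"y": 1.86,"z": 1.82,"ax": 0,"ay": 0,"az": 0,"hand": 0}
    - {"x": -1.15,"y": 1.86,"z": 1.82,"ax": 0,"ay": 0,"az": 0,"hand": 0}

```text
clock: 11.05
eef_pos: [479.5, -72.9, 57.1]
tcp_rot: [-3.14, 0.004, 0.168]
contact_force: [0.1, -0.1, 1.2]
opening: -0.004
grasp_force: 0.0
```

Run:
```python
from h import *
ci=imaging.camera_info("wrist");im=imaging.grab_frame("wrist"); silver(im,ci)
s=monitor.sense(); print(s["eef_pos"],blk(s["eef_pos"]),s["tcp_rot"])
```

```text
px [191. 239.] block xy [-75.2  41.4] size [33.8 12.3] 14.1
px [  5. 110.] block xy [ -9.3 123. ] size [ 9.  43.6] 77.0
[480.33774312 -73.11362996  58.53896991] [-74.6835274    6.16100538] [-3.14060572e+00  2.41563864e-03  1.67927526e-01]
```

Request:
drive_tool:
  plan:
    - {"x": -0.02,"y": 0,"z": 0.15,"ax": 0,"ay": 0,"az": 0,"hand": 0}
    - {"x": -0.02,"y": 0,"z": 0.27,"ax": 0,"ay": 0,"az": 0,"hand": 0}
    - {"x": -0.02,"y": -0.12,"z": 0.27,"ax": 0,"ay": 0,"az": 0,"hand": 0}
    - {"x": -0.02,"y": -0.24,"z": 0.27,"ax": 0,"ay": 0,"az": 0,"hand": 0}
    - {"x": -0.02,"y": -0.36,"z": 0.27,"ax": 0,"ay": 0,"az": 0,"hand": 0}
    - {"x": -0.02,"y": -0.48,"z": 0.27,"ax": 0,"ay": 0,"az": 0,"hand": 0}
    - {"x": -0.02,"y": -0.6,"z": 0.27,"ax": 0,"ay": 0,"az": 0,"hand": 0}
    - {"x": -0.02,"y": -0.72,"z": 0.27,"ax": 0,"ay": 0,"az": 0,"hand": 0}

```text
clock: 11.9
eef_pos: [473.3, -38.0, 46.5]
tcp_rot: [3.141, -0.0, 0.168]
contact_force: [0.8, 0.3, 0.8]
opening: 0.003
grasp_force: 0.2
```

Run:
```python
from h import *
ci=imaging.camera_info("wrist");im=imaging.grab_frame("wrist"); silver(im,ci)
s=monitor.sense(); print(s["eef_pos"],blk(s["eef_pos"]),s["tcp_rot"])
```

```text
px [229. 235.] block xy [-70.2  54.6] size [30.3 12.2] 0.3
[472.99219777 -37.4203072   46.38493575] [-75.95734542  42.5800624 ] [-3.14139486e+00 -1.57162319e-05  1.67516370e-01]
```

Request:
drive_tool:
  plan:
    - {"x": 0.02,"y": -0.14,"z": 0.02,"ax": 0,"ay": 0,"az": 0,"hand": 0}
    - {"x": 0.04,"y": -0.28,"z": 0.02,"ax": 0,"ay": 0,"az": 0,"hand": 0}
    - {"x": 0.04,"y": -0.42,"z": 0.02,"ax": 0,"ay": 0,"az": 0,"hand": 0}
    - {"x": 0.04,"y": -0.56,"z": 0.02,"ax": 0,"ay": 0,"az": 0,"hand": 0}
    - {"x": 0.04,"y": -0.7,"z": 0.02,"ax": 0,"ay": 0,"az": 0,"hand": 0}
    - {"x": 0.04,"y": -0.84,"z": 0.02,"ax": 0,"ay": 0,"az": 0,"hand": 0}
    - {"x": 0.04,"y": -0.98,"z": 0.02,"ax": 0,"ay": 0,"az": 0,"hand": 0}
    - {"x": 0.04,"y": -1.12,"z": 0.02,"ax": 0,"ay": 0,"az": 0,"hand": 0}

```text
clock: 12.75
eef_pos: [465.8, 17.6, 45.3]
tcp_rot: [3.142, -0.0, 0.167]
contact_force: [-0.4, -0.5, 0.0]
opening: -0.001
grasp_force: 0.1
```

Request:
drive_tool:
  plan:
    - {"x": 0,"y": -0.15,"z": 0,"ax": 0,"ay": 0,"az": 0,"hand": 0}
    - {"x": 0,"y": -0.3,"z": 0,"ax": 0,"ay": 0,"az": 0,"hand": 0}
    - {"x": 0,"y": -0.45,"z": 0,"ax": 0,"ay": 0,"az": 0,"hand": 0}
    - {"x": 0,"y": -0.6,"z": 0,"ax": 0,"ay": 0,"az": 0,"hand": 0}
    - {"x": 0,"y": -0.75,"z": 0,"ax": 0,"ay": 0,"az": 0,"hand": 0}
    - {"x": 0,"y": -0.92,"z": 0,"ax": 0,"ay": 0,"az": 0,"hand": 0}
    - {"x": 0,"y": -0.92,"z": 0,"ax": 0,"ay": 0,"az": 0,"hand": 0}

```text
clock: 13.45
eef_pos: [458.0, 63.3, 45.3]
tcp_rot: [-3.141, 0.0, 0.168]
contact_force: [0.0, 0.3, 0.7]
opening: 0.002
grasp_force: 0.0
```

Request:
drive_tool:
  plan:
    - {"x": 0,"y": 0,"z": -0.7,"ax": 0,"ay": 0,"az": 0,"hand": 0}
    - {"x": 0,"y": 0,"z": -1.4,"ax": 0,"ay": 0,"az": 0,"hand": 0}
    - {"x": -0.4,"y": 0.4,"z": -2.1,"ax": 0,"ay": 0,"az": 0,"hand": 0}
    - {"x": -0.8,"y": 0.8,"z": -2.8,"ax": 0,"ay": 0,"az": 0,"hand": 0}
    - {"x": -1.0,"y": 1.0,"z": -3.5,"ax": 0,"ay": 0,"az": 0,"hand": 0}
    - {"x": -1.0,"y": 1.0,"z": -4.0,"ax": 0,"ay": 0,"az": 0,"hand": 0}
    - {"x": -1.0,"y": 1.0,"z": -4.0,"ax": 0,"ay": 0,"az": 0,"hand": 0}

```text
clock: 14.15
eef_pos: [419.1, 4.3, 248.7]
tcp_rot: [3.14, -0.006, 0.166]
contact_force: [-0.1, -0.6, -0.3]
opening: 0.002
grasp_force: 0.0
```

Run:
```python
from h import *
ci=imaging.camera_info("wrist");im=imaging.grab_frame("wrist"); silver(im,ci); cv2.imwrite("pics/w8.png",im[:,:,::-1])
```

```text
(no output)
```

View pics/w8.png

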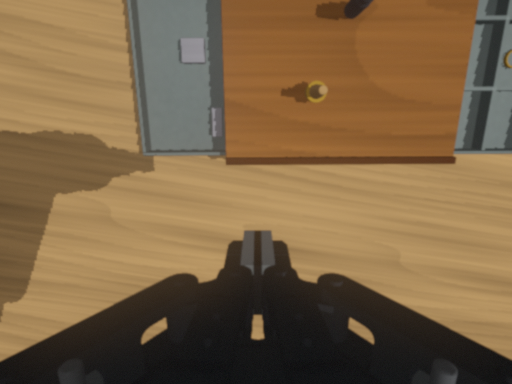

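The plate and tube are in the tray, and the bar shows at (216,122) close to the block end. I'll check its height and position with an enlarged crop.

Run:
```python
from h import *
ci=imaging.camera_info("wrist");im=imaging.grab_frame("wrist")
for uv in [(212,108),(220,108),(212,136),(221,136)]: print(uv,[blk(ray(ci,uv,z)).round(1).tolist() for z in(5,14,26)])
print(imaging.camera_info("wrist")["t"][2])
cv2.imwrite("pics/w9.png",cv2.resize(im[80:170,120:240,::-1],None,fx=6,fy=6,interpolation=cv2.INTER_CUBIC))
```

```text
(212, 108) [[-57.6, 147.4], [-57.5, 146.2], [-57.4, 144.5]]
(220, 108) [[-57.6, 137.8], [-57.5, 136.8], [-57.4, 135.4]]
(212, 136) [[-90.8, 148.8], [-89.9, 147.5], [-88.8, 145.8]]
(221, 136) [[-90.8, 137.7], [-89.9, 136.7], [-88.8, 135.3]]
505.76722109275187
```

View pics/w9.png

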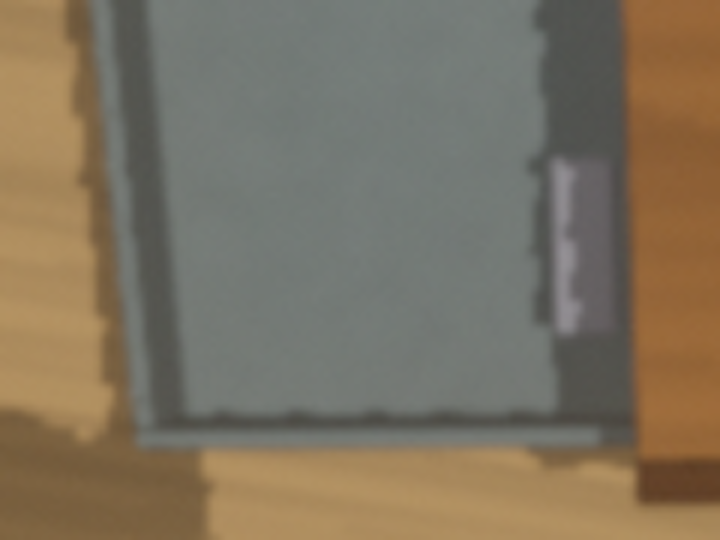

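The bar lies flat in the tray, 34 x 11 mm, clear of the near wall. I'm handing in.

```bash
python3 -c "
from rig import r
print(r.sign_off())"
```

```text
the job is handed in; nothing more can be done
None
```

I swept the plate, tube and bar into the plain scrap tray and handed the job in at about 14 s on the robot's clock; in the last pictures the cone and punch were still standing, but the sign-off gave no verdict.

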